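Make up two field sampling kits from the stock on a lab bench

TASK

Make up the two sampling kits from the stock standing on the brown sheet. The tray with the bored block gets the tall bottle, stood upright on the free tray floor beside the block, and the sample tube, slid cap up into the bore until it bottoms and its black ring mark is level with the top of the block; the two-compartment tray gets the squat jar and the slide box, one in each compartment (either way round), both the right way up and resting on the tray floor. Leave the short bottle standing where it is.

Things in the scene. Friction and masses are not known exactly. Their poses are not given: they have to be found in the camera images.
- kit_long: Fixed open grey tray, 130 (x) x 200 (y) x 16 mm high, walls and floor 4 mm thick; origin: centre of underside, on the bench, z up. A white block, 60 (x) x 56 (y) mm, top 54 mm above origin, stands in it at x 0, y +60 mm; in its top centre an upright blind bore 31 mm wide (3 mm chamfer), 42 mm deep, its floor 12 mm above origin. Free tray floor: y -96 to +32 mm, 4 mm above origin.
- kit_twin: Fixed open grey two-compartment tray without block, 150 (x) x 200 (y) x 16 mm high, walls and floor 4 mm thick; origin: centre of underside, on the bench, z up. A 4 mm wall along x at y 0, no higher than the rim, makes two equal compartments, about 142 (x) x 94 (y) mm, centred at x 0, y +50 and -50 mm; floor 4 mm above origin.
- tall_bottle: Tall white round plastic bottle with grey screw cap, loose, standing on the bench: 110 mm high, body 50 mm across up to 75 mm, then a shoulder; cap 30 mm across, from 89 to 110 mm. Origin: centre of its underside, z up through the cap. About 0.1 to 0.25 kg.
- short_bottle: Short, slimmer white round plastic bottle with grey screw cap, loose, standing on the bench; not part of either kit: 70 mm high, body 40 mm across up to 35 mm, cap 30 mm across, from 49 to 70 mm. Origin: centre of its underside, z up.
- jar: Squat wide white jar with a grey lid as wide as the jar, loose, standing on the bench: 50 mm high, body 56 mm across, lid 58 mm across from 34 to 50 mm. Origin: centre of its underside, z up through the lid. About 0.08 to 0.17 kg.
- tube: Slim white sample tube with flat foot and grey cap, loose, standing upright on the bench: 95 mm high, body 26 mm across, cap 30 mm across from 77 to 95 mm; a thin black ring mark 42 mm above the foot. Origin: centre of the foot, z up through the cap. About 0.03 to 0.06 kg.
- slide_box: Small closed white paper box of microscope slides, the only rectangular thing of the stock, loose, lying flat on the bench, brown label on top: 64 (x) x 40 (y) x 32 mm high. Origin: centre of its underside, z up. About 0.07 to 0.14 kg.
There are look-alikes about, which are no part of the job. Leave any green look-alike of the slide_box alone.

How it is judged:
At the end, for the whole second after the job is handed in: Tall bottle upright on the block tray's free floor; tube upright at the bore's bottom (within 4 mm in height, 6 mm sideways); jar and slide box right way up on the twin tray's floor, one per compartment (4 mm, 0.12 rad); short bottle upright within 30 mm of its start; all at rest (x of tall_bottle in the frame of kit_long between -0.045 and 0.045 m and y of tall_bottle in the frame of kit_long between -0.08 and 0.018 m and z of tall_bottle in the frame of kit_long between 0 and 0.008 m and angle between each of tall_bottle, tube, jar, slide_box, short_bottle's own z axis and vertical below 0.12 rad and linear speed of each of tall_bottle, tube, jar, slide_box, short_bottle below 0.02 m/s and x of tube in the frame of kit_long between -0.006 and 0.006 m and y of tube in the frame of kit_long between 0.054 and 0.066 m and z of tube in the frame of kit_long between 0.008 and 0.016 m and x of jar in the frame of kit_twin between -0.06 and 0.06 m and z of jar in the frame of kit_twin between 0 and 0.008 m and x of slide_box in the frame of kit_twin between -0.06 and 0.06 m and z of slide_box in the frame of kit_twin between 0 and 0.008 m and ((y of jar in the frame of kit_twin between 0.012 and 0.088 m and y of slide_box in the frame of kit_twin between -0.088 and -0.012 m) or (y of jar in the frame of kit_twin between -0.088 and -0.012 m and y of slide_box in the frame of kit_twin between 0.012 and 0.088 m)) and distance of short_bottle from where it was at the start of the episode below 0.03 m); the robot touches nothing.
It fails at once if the short bottle is pushed or lifted more than 30 mm from its place (distance of short_bottle from where it was at the start of the episode above 0.03 m).
It also fails if it takes over 120 s, if anything falls off the work surface, if the arm or the gripper's body presses on something with over 40 N, if the wrist force passes 120 N, or if a joint passes its speed limit or range.

ROBOT

A 6-joint arm with a two-finger parallel gripper is mounted at the origin on the work surface. World frame = base frame: x ahead of the robot, y to its left, z up, the work surface at z = 0. Lengths are in m, angles in rad, forces in N, time in s.
With the tool pointing down it reaches from about 0.325 to 1 m from the base axis. Payload 5.1 kg.
Tool frame: the origin (TCP) lies where the fingers leave the gripper's body, on its centre line; the fingertips stand 73 mm ahead of it and the grasp point (between the pads) lies manip.tcp_to_grasp ahead of it (manip.tcp_to_grasp is the distance from the TCP to the grasp point, in m); z points along the fingers, y is the line along which they close (so a half turn about z gives the same grasp; the last joint's range is limited). The gripper opens to 85 mm and grips with 20 to 120 N. Pads are 22 mm wide; open, the fingers measure 114 mm over their backs; the gripper's body (76 mm by 85 mm) begins 54 mm behind the grasp point. The pads swing forward as they close: fully open they stand 13 mm farther back than shut.
Start: joints at [1.02, 0.124, 1.65, -0, 1.367, -0.083], TCP at [0.293, 0.58, 0.304] pointing down, gripper open.
Joint ranges: [-2.61, 2.61], [-1.02, 2.33], [0.03, 2.71], [-1.35, 4.49], [0.32, 2.68], [-2.91, 2.91]. Speed limits (rad/s): [2.57, 2.57, 3.14, 3.14, 3.14, 3.14].

INTERFACE

Orientations are given as a unit quaternion [w, x, y, z].
In Python, from cell import status, cams, ticket, manip gives the robot as it stands.
- The arm moves only by the tool apply_moves, never from a script. Its argument "steps" is a list of rows, each a list of 7 numbers: the turn, a rotation vector about the tool's x, y, z in a scale on which 1.0 is pi rad, then the shift along the tool's x, y, z in parts of the range, where 1.0 means 600 mm, then the finger opening in mm, from 0 to 85.4. A call has 1 to 12 rows; each row is the pose to reach, as a shift and turn from the pose commanded when the call began, along the tool's axes at that moment; what a row does not reach only later rows make up. A row lasts 1/8 s, in which the tool goes at most 62.5 mm and 10.7 degrees, less where a joint would pass 70% of its speed; a pose out of reach is approached as far as the arm can. Shift and turn numbers lie between -1 and 1, and a call with a number outside is refused. A call with a gripper value outside its range is refused whole. The fingers move at their own pace and stop on an object; "squeeze" is the grip in N (left out, the last holds). Time passes only in rows, so rows that repeat a pose let the fingers close. It gives the time, the measured TCP pose, the force, the opening and the grip force at its end, in the units of the state.
- status.get_state(): the state, without advancing time (a new reading comes with each control period).
- cams.capture(name): name is "side" or "top" or "wrist"; returns the picture (400x640x3 uint8, red, green, blue); there is no depth.
- cams.calibration(name): a dict with "fx", "fy", "cx", "cy" (pixels), "R" (3x3) and "t" (3): a world point X has camera coordinates R X + t. Camera axes: x right, y down, z forward; pixel columns grow to the right and rows downward; lengths in m; the calibration is good to about 2 mm. A picture is of the moment at which its call begins: read the wrist's pose just before it. calibration takes no time and is no camera call; for the wrist camera it gives the pose at the moment of the call.
- ticket.job_done(): hands the job in; it is judged then, once.
The state is a dict: "time_s": time; "q": joint angles; "dq": joint speeds; "joint_efforts": joint torques, N m; "position": TCP position; "eef_rot": TCP orientation; "force": force on the tool from outside, world axes, zero at the start; "wrist_torque": the same for the moment, N m; "gripper_width": finger opening in m; "grip_force": force on a finger pad.
Only numpy, scipy, OpenCV 4.12 (cv2) and the standard library are available. Lean on these libraries where they do the work, as an engineer would, in place of code of your own. Each camera call takes 0.05 s, during which the arm holds its last target. There are 200 camera calls.

## Working session

There is one attempt and no reset: what is moved stays moved. The work goes in short steps, Python scripts to look and compute and a tool call to move; the robot and the scene stay as the last step left them, time stands still between calls to the robot, and variables do not carry over. Pictures are saved under pics/ and viewed, at most 14 in all, crops included, and the job is handed in when it is done.

Besides the shell and the picture viewer there is one more tool, called after "Call:" as name([rows], argument=value, ...), one row to a line, values as JSON. apply_moves: Moves the arm, as the interface text tells. Its arguments: {"type":"object","properties":{"steps":{"type":"array"},"squeeze":{"type":"number"}},"required":["steps"]}

```bash
mkdir -p pics
cat > look.py <<'E'
import cv2,sys
from cell import status,cams,ticket,manip
for n in sys.argv[2:]:
    cv2.imwrite(f'pics/{n}{sys.argv[1]}.png',cams.capture(n)[:,:,::-1])
s=status.get_state();print(s['time_s'],s['position'],s['eef_rot'],manip.tcp_to_grasp)
E
python3 look.py 0 top side
python3 - <<'E'
from cell import cams
for n in('top','side'):print(n,cams.calibration(n))
E
```

```text
0.1 [0.29291157 0.5797875  0.30279038] [-3.00690844e-04  2.31791485e-01  9.72765041e-01 -8.89730037e-04] 0.0539
top {'fx': 362.71876142220276, 'fy': 362.71876142220276, 'cx': 320.068781517624, 'cy': 198.57304703624357, 'R': array([[-0.0254947 , -0.99963479, -0.0089614 ],
       [-0.98647549,  0.02660899, -0.16173457],
       [ 0.16191396,  0.00471683, -0.98679361]]), 't': array([0.02962289, 0.58962245, 0.9770697 ])}
side {'fx': 403.41276460103796, 'fy': 403.41276460103796, 'cx': 318.6874551374309, 'cy': 195.19665676682493, 'R': array([[ 0.8776707 , -0.47923619, -0.00517968],
       [-0.33293482, -0.60188982, -0.7258671 ],
       [ 0.34474419,  0.63879678, -0.68781547]]), 't': array([-0.49584036,  0.23353354,  0.84650037])}
```

View pics/top0.png

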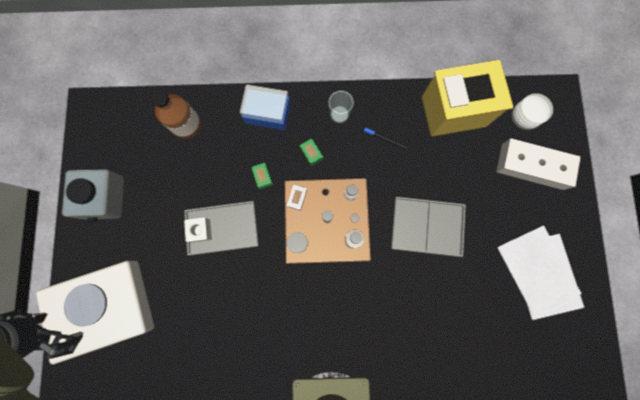

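View pics/side0.png

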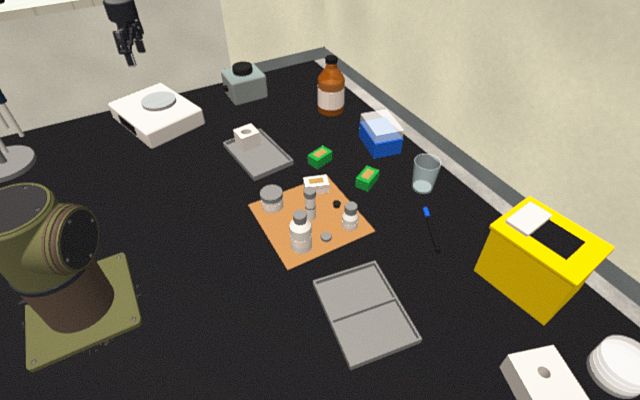

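The top view shows the block tray at (221,228), the sheet at (327,221) and the twin tray at (429,226). I'll enlarge both views to read pixels.

Run:
```python
import cv2
a=cv2.imread('pics/top0.png');s=cv2.imread('pics/side0.png')
cv2.imwrite('pics/c1.png',cv2.resize(a[170:270,275:380],None,fx=6,fy=6,interpolation=cv2.INTER_CUBIC)[:600])
cv2.imwrite('pics/c2.png',cv2.resize(s[165:275,240:380],None,fx=5.4,fy=5.4,interpolation=cv2.INTER_CUBIC)[:600])
l=a[195:262,180:262];r=a[195:262,388:470]
import numpy as np
cv2.imwrite('pics/c3.png',cv2.resize(np.hstack([l,r]),None,fx=4.8,fy=4.8,interpolation=cv2.INTER_CUBIC))
```

```text
(no output)
```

View pics/c1.png

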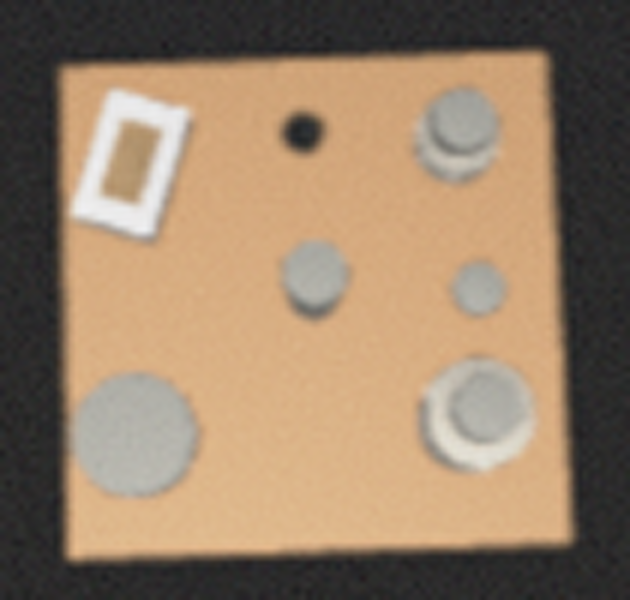

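View pics/c2.png

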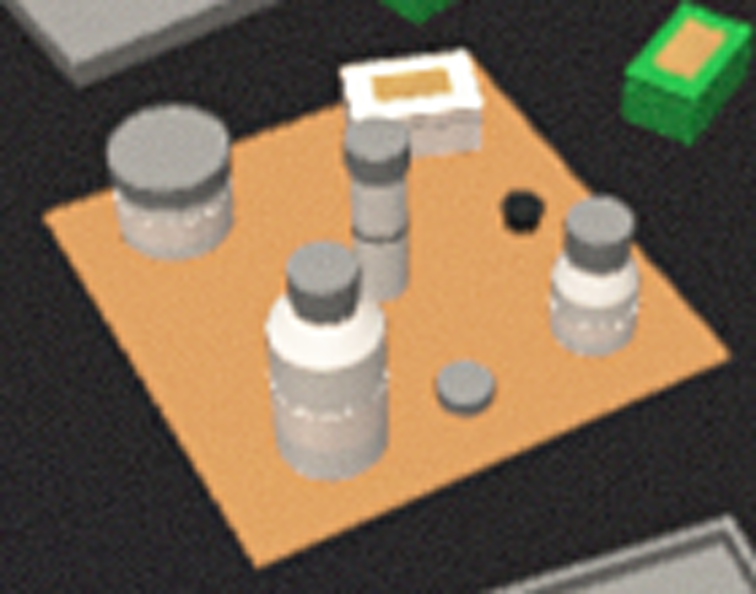

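View pics/c3.png

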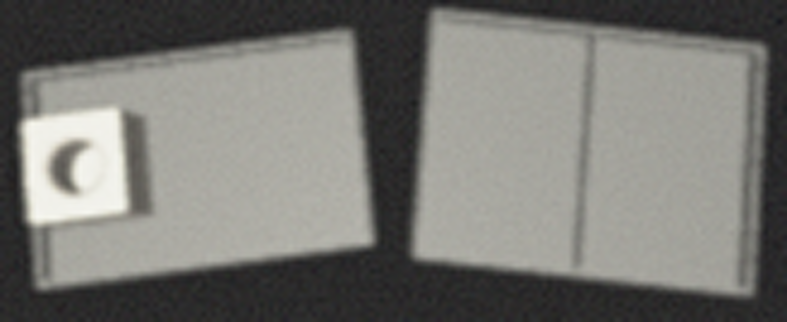

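The stock reads clearly: box top-left, short bottle top-right, tube centre, jar bottom-left, tall bottle bottom-right. The black plug and grey disc are strays. Next I compute the positions.

```bash
cat > geo.py <<'E'
import numpy as np
from cell import cams
def ray(cal,px,z):
    R,t=np.array(cal['R']),np.array(cal['t']);c=-R.T@t
    d=R.T@np.array([(px[0]-cal['cx'])/cal['fx'],(px[1]-cal['cy'])/cal['fy'],1]);return (c+d*(z-c[2])/d[2])[:2]
def un(p,f,o): return ((p[0]+.5)/f-.5+o[0],(p[1]+.5)/f-.5+o[1])
E
python3 - <<'E'
from geo import *
np.set_printoptions(precision=4,suppress=True)
T,S=cams.calibration('top'),cams.calibration('side')
A=dict(tall=((489,406),(323,270),.11),short=((464,120),(599,218),.07),tube=((316,273),(377,143),.095),jar=((136,434),(170,145),.05),box=((131,161),(412,84),.032),disc=((479,288),(466,380),.005),plug=((302,132),(523,208),.01))
for k,(a,b,z) in A.items(): print(k,ray(T,un(a,6,(275,170)),z),ray(S,un(b,5.4,(240,165)),z))
bx=[ray(T,un(p,6,(275,170)),.032) for p in((115,90),(190,108),(152,240),(73,216))];print('box',np.array(bx),np.mean(bx,0))
def rect(name,ps,z,off):
    q=np.array([ray(T,un(p,4.8,off),z) for p in ps]);u=(q[0]+q[3]-q[1]-q[2])/2;v=q[0]+q[1]-q[2]-q[3]
    print(name,q.mean(0),'ylen',np.linalg.norm(u),np.linalg.norm(v)/2,'yaw',np.arctan2(-u[0],u[1]),np.arctan2(v[1],v[0]))
rect('long',((22,72),(352,28),(376,244),(36,290)),.016,(180,195))
rect('block',((22,120),(120,108),(130,210),(28,222)),.054,(180,195))
rect('twin',((432,8),(768,44),(754,297),(411,258)),.016,(388-82,195))
print('bore',ray(T,un((75,166),4.8,(180,195)),.054))
E
```

```text
tall [ 0.4754 -0.0774] [ 0.4748 -0.078 ]
short [ 0.6095 -0.0749] [ 0.6117 -0.0735]
tube [ 0.5372 -0.0041] [ 0.5365 -0.007 ]
jar [0.47   0.0804] [0.4721 0.0824]
box [0.601  0.0821] [0.6022 0.0836]
disc [ 0.5383 -0.0845] [ 0.5421 -0.0784]
plug [ 0.6169 -0.0005] [ 0.6178 -0.0001]
box [[0.6359 0.0893]
 [0.6261 0.0533]
 [0.5625 0.0726]
 [0.5751 0.1102]] [0.5999 0.0813]
long [0.519  0.3035] ylen 0.20247222489782024 0.13163942870258274 yaw 0.10777470247490478 0.10601754522115862
block [0.5131 0.3633] ylen 0.05812884184509631 0.059602315658586855 yaw 0.09362908050621792 0.10823361774334757
twin [ 0.5075 -0.2957] ylen 0.2028164218166223 0.15167947707454377 yaw -0.13719476785636497 -0.14271971017948903
bore [0.5124 0.3633]
```

```bash
cat > plan.py <<'E'
# usage: plan.py x y graspz closing_angle -> turn and shift in tool axes
import sys,numpy as np
from scipy.spatial.transform import Rotation as Ro
from cell import status,manip
s=status.get_state();w=s['eef_rot'];R=Ro.from_quat([w[1],w[2],w[3],w[0]])
g=s['position']+R.apply([0,0,manip.tcp_to_grasp])
print('t',s['time_s'],'grasp',np.round(g,4),'w',s['gripper_width'],'F',np.round(s['force'],1),'q',np.round(s['q'],2))
a=sys.argv[1:]
for i in range(0,len(a),4):
    x,y,z,c=map(float,a[i:i+4]);Y=np.array([np.cos(c),np.sin(c),0]);Z=np.array([0,0,-1.])
    T=Ro.from_matrix(np.column_stack([np.cross(Y,Z),Y,Z]))
    print('turn',np.round((R.inv()*T).as_rotvec(),4),'shift mm',np.round(1e3*R.inv().apply(np.array([x,y,z])-T.apply([0,0,0])-g),1))
E
python3 plan.py .475 -.0777 .20 1.571 .475 -.0777 .062 1.571
```

```text
t 0.1 grasp [0.2929 0.5797 0.2489] w 0.08547666353390185 F [ 0.3 -0.6 -0.3] q [ 1.02  0.12  1.65  0.    1.37 -0.08]
turn [-0.0018 -0.0006 -0.468 ] shift mm [-459.  -504.5   49.8]
turn [-0.0018 -0.0006 -0.468 ] shift mm [-459.1 -504.3  187.8]
```

Units first: shifts go in shares of 600 mm and turns go in shares of pi rad. So -504.5 mm is -0.8408, -459 mm is -0.765, -0.468 rad is -0.149.

Call:
apply_moves([
  [0, 0, -0.0497, -0.255, -0.28, 0.0283, 85],
  [0, 0, -0.0993, -0.51, -0.56, 0.055, 85],
  [0, 0, -0.149, -0.765, -0.8408, 0.0833, 85],
  [0, 0, -0.149, -0.765, -0.8408, 0.0833, 85],
  [0, 0, -0.149, -0.765, -0.8408, 0.0833, 85],
  [0, 0, -0.149, -0.765, -0.8408, 0.0833, 85],
  [0, 0, -0.149, -0.765, -0.8408, 0.0833, 85],
  [0, 0, -0.149, -0.765, -0.8408, 0.0833, 85],
  [0, 0, -0.149, -0.765, -0.8408, 0.0833, 85],
  [0, 0, -0.149, -0.765, -0.8408, 0.0833, 85],
  [0, 0, -0.149, -0.765, -0.8408, 0.0833, 85],
  [0, 0, -0.149, -0.765, -0.8408, 0.0833, 85],
])

```text
time_s: 1.6
position: [0.4754, -0.0804, 0.2532]
eef_rot: [-0.001, 0.003, 1.0, -0.0]
force: [-0.3, 0.2, -0.1]
gripper_width: 0.0849
grip_force: 0.0
```

```bash
python3 look.py 1 wrist; python3 plan.py .475 -.0777 .062 1.571; python3 -c "
from cell import cams;print(cams.calibration('wrist'))"
```

```text
1.65 [ 0.47509035 -0.07867118  0.25316731] [-8.24264238e-04  1.75449744e-03  9.99998053e-01  3.69839194e-04] 0.0539
t 1.65 grasp [ 0.475  -0.0786  0.1993] w 0.08450880964122161 F [-0.8  1.2  0.6] q [-0.28 -0.22  2.07  0.    1.3  -1.84]
turn [ 0.0007 -0.0016 -0.0037] shift mm [ -0.2   0.8 137.3]
{'fx': 315.1942757686355, 'fy': 315.1942757686355, 'cx': 318.54365431157765, 'cy': 197.90740482033365, 'R': array([[ 4.85357857e-03,  9.99988195e-01, -2.31343439e-04],
       [ 9.52929556e-01, -4.55503873e-03,  3.03157571e-01],
       [ 3.03152938e-01, -1.69185309e-03, -9.52940415e-01]]), 't': array([ 0.07743942, -0.47650283,  0.18784108])}
```

View pics/wrist1.png

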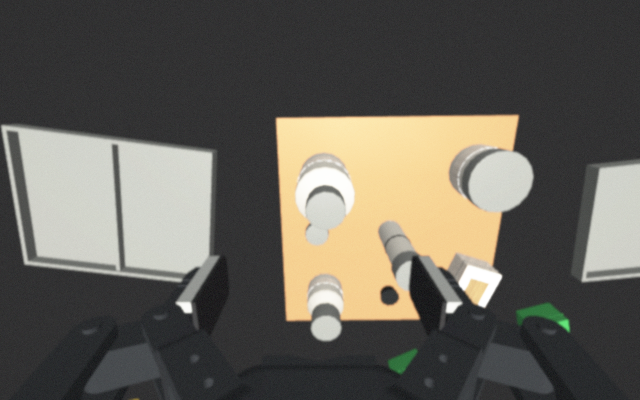

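The tall bottle's cap is at (325,209), on the fingers' centre line (col 320). The fingers are clear of the neighbours, so I descend and grip.

Call:
apply_moves([
  [0, 0, 0, 0, 0.0017, 0.1, 85],
  [0, 0, 0, 0, 0.0017, 0.1833, 85],
  [0, 0, 0, 0, 0.0017, 0.2283, 85],
  [0, 0, 0, 0, 0.0017, 0.2283, 85],
  [0, 0, 0, 0, 0.0017, 0.2283, 40],
  [0, 0, 0, 0, 0.0017, 0.2283, 40],
  [0, 0, 0, 0, 0.0017, 0.2283, 40],
  [0, 0, 0, 0, 0.0017, 0.2283, 40],
  [0, 0, 0, 0, 0.0017, 0.2283, 40],
], squeeze=40)

```text
time_s: 2.78
position: [0.4767, -0.0761, 0.1193]
eef_rot: [0.002, 0.0, 1.0, -0.0]
force: [-0.5, 2.8, 6.5]
gripper_width: 0.0488
grip_force: 41.5
```

```bash
python3 plan.py .475 -.078 .20 1.571 .523 .264 .20 1.571 .523 .264 .068 1.571
```

```text
t 2.775 grasp [ 0.4769 -0.0761  0.0654] w 0.0487742693246315 F [-0.5  2.8  6.5] q [-0.27 -0.05  2.17  0.    1.02 -1.84]
turn [-0.      0.0036 -0.0002] shift mm [   1.4   -1.9 -134.6]
turn [-0.      0.0036 -0.0002] shift mm [ -46.6  340.1 -134.5]
turn [-0.      0.0036 -0.0002] shift mm [-46.1 340.1  -2.5]
```

Call:
apply_moves([
  [0, 0, 0, 0, 0, -0.0833, 40],
  [0, 0, 0, 0, 0, -0.1667, 40],
  [0, 0, 0, 0, 0.05, -0.225, 40],
  [0, 0, 0, -0.0167, 0.1333, -0.225, 40],
  [0, 0, 0, -0.0333, 0.225, -0.225, 40],
  [0, 0, 0, -0.045, 0.3167, -0.225, 40],
  [0, 0, 0, -0.0567, 0.4083, -0.225, 40],
  [0, 0, 0, -0.0667, 0.4917, -0.225, 40],
  [0, 0, 0, -0.0783, 0.55, -0.225, 40],
  [0, 0, 0, -0.0783, 0.5667, -0.225, 40],
  [0, 0, 0, -0.0783, 0.5667, -0.225, 40],
  [0, 0, 0, -0.0783, 0.5667, -0.225, 40],
])

```text
time_s: 4.28
position: [0.5221, 0.2628, 0.2519]
eef_rot: [-0.0, 0.0, 1.0, -0.0]
force: [-0.5, 0.1, -2.1]
gripper_width: 0.0489
grip_force: 42.5
```

```bash
python3 plan.py .523 .264 .072 1.571; python3 look.py 2 side wrist
python3 - <<'E'
import cv2
a=cv2.imread('pics/side2.png')[80:220,170:340]
cv2.imwrite('pics/c4.png',cv2.resize(a,None,fx=4,fy=4,interpolation=cv2.INTER_CUBIC))
E
```

```text
t 4.275 grasp [0.5221 0.2628 0.198 ] w 0.048855539778500975 F [-0.5  0.1 -2.1] q [ 0.37  0.02  1.85 -0.    1.27 -1.2 ]
turn [-0.0005 -0.0002 -0.001 ] shift mm [ -0.9   1.3 126. ]
4.375 [0.52226763 0.26275263 0.25196214] [-2.60923990e-06  6.40783490e-04  9.99999789e-01 -1.10735454e-04] 0.0539
```

View pics/c4.png

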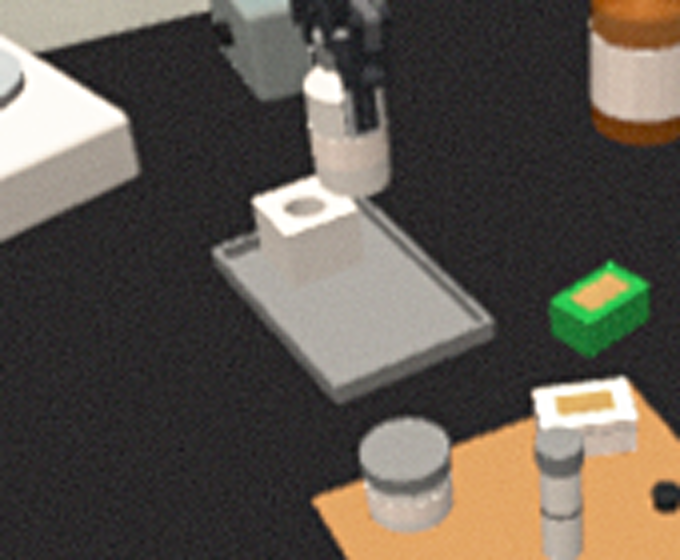

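The tall bottle hangs upright above the tray, and the bore shows at (306,207) in the crop. I lower the bottle.

In the tool's units: 127 mm is 0.2117, 124 mm is 0.2067.

Call:
apply_moves([
  [0, 0, 0, 0, 0.0017, 0.0833, 40],
  [0, 0, 0, 0, 0.0017, 0.1667, 40],
  [0, 0, 0, 0, 0.0017, 0.2, 40],
  [0, 0, 0, 0, 0.0017, 0.2067, 40],
  [0, 0, 0, 0, 0.0017, 0.2117, 40],
  [0, 0, 0, 0, 0.0017, 0.2117, 40],
  [0, 0, 0, 0, 0.0017, 0.2117, 40],
])

```text
time_s: 5.25
position: [0.523, 0.2652, 0.1264]
eef_rot: [0.001, -0.0, 1.0, 0.0]
force: [0.2, 0.0, -1.7]
gripper_width: 0.0486
grip_force: 42.5
```

```bash
python3 plan.py .523 .264 .070 1.571;  python3 - <<'E'
from geo import *
print(ray(cams.calibration('side'),un((306,207),4,(170,80)),.054))
E
```

```text
t 5.25 grasp [0.5232 0.2653 0.0725] w 0.04855887554928824 F [ 0.2  0.  -1.7] q [ 0.38  0.16  1.93 -0.    1.05 -1.19]
turn [0.0009 0.0024 0.    ] shift mm [ 0.2 -1.3  2.5]
[0.51222069 0.35896687]
```

In the tool's units: 3 mm is 0.005, 1.5 mm is 0.0025.

Call:
apply_moves([
  [0, 0, 0, 0, 0, 0.0025, 40],
  [0, 0, 0, 0, 0, 0.005, 40],
  [0, 0, 0, 0, 0, 0.005, 40],
])

```text
time_s: 5.62
position: [0.5228, 0.2651, 0.1233]
eef_rot: [0.0, -0.0, 1.0, 0.0]
force: [-1.5, -0.2, 5.0]
gripper_width: 0.0486
grip_force: 43.0
```

Contact with the tray floor. I release and go up.

In the tool's units: -150 mm is -0.25, -100 mm is -0.1667.

Call:
apply_moves([
  [0, 0, 0, 0, 0, 0, 70],
  [0, 0, 0, 0, 0, 0, 80],
  [0, 0, 0, 0, 0, 0, 80],
  [0, 0, 0, 0, 0, 0, 80],
  [0, 0, 0, 0, 0, -0.0833, 80],
  [0, 0, 0, 0, 0, -0.1667, 80],
  [0, 0, 0, 0, 0, -0.25, 80],
  [0, 0, 0, 0, 0, -0.25, 80],
])

```text
time_s: 6.62
position: [0.5244, 0.2658, 0.2782]
eef_rot: [0.005, -0.0, 1.0, 0.002]
force: [-0.9, -0.3, 0.8]
gripper_width: 0.0794
grip_force: 0.0
```

```bash
python3 look.py 3 wrist top; python3 plan.py .537 -.0055 .22 1.571 .537 -.0055 .086 1.571
python3 - <<'E'
import cv2
cv2.imwrite('pics/c5.png',cv2.resize(cv2.imread('pics/wrist3.png'),None,fx=1.25,fy=1.25,interpolation=cv2.INTER_CUBIC))
E
```

```text
6.725 [0.5223006  0.26489374 0.27232258] [ 4.78938366e-04 -1.00560094e-04  9.99999862e-01  1.89575653e-04] 0.0539
t 6.725 grasp [0.5224 0.2649 0.2184] w 0.07999899865612996 F [-0.5  0.1 -0.9] q [ 0.38  0.    1.83 -0.    1.31 -1.19]
turn [ 0.0004  0.001  -0.    ] shift mm [ -14.6 -270.4   -1.7]
turn [ 0.0004  0.001  -0.    ] shift mm [ -14.5 -270.5  132.3]
```

View pics/c5.png

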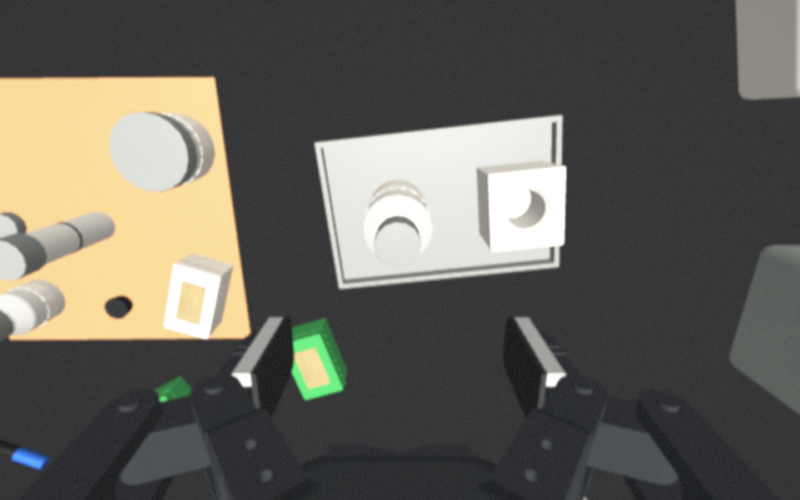

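The tall bottle stands upright on the tray floor. The bore shows at about (526,207) in this 1.25x picture, and I measure it with the arm settled.

Run:
```python
from geo import *
import cv2
C=cams.calibration('wrist');a=cams.capture('wrist')
g=cv2.cvtColor(a,cv2.COLOR_RGB2GRAY)[122:206,372:460]
big=cv2.resize(g,None,fx=6,fy=6,interpolation=cv2.INTER_CUBIC)
cv2.imwrite('pics/c6.png',big);print(ray(C,(526/1.25,207/1.25),.054))
C2=cams.calibration('wrist');print(C['t'],C2['t']);np.save('C6.npy',C,allow_pickle=True)
```

```text
[0.50488867 0.35891878]
[-0.26432199 -0.52697207  0.1906376 ] [-0.26381988 -0.52577432  0.19105752]
```

View pics/c6.png

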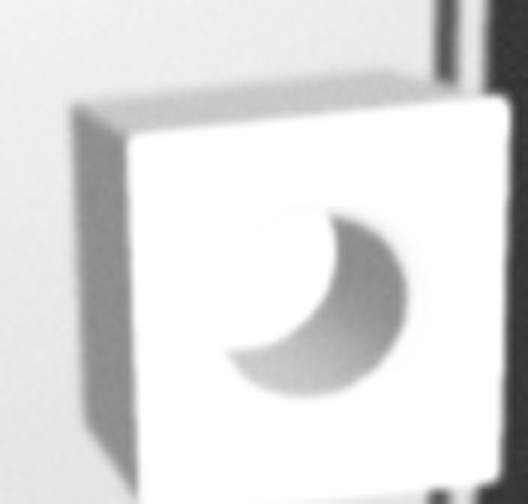

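```bash
python3 - <<'E'
from geo import *
C=np.load('C6.npy',allow_pickle=True).item()
print(ray(C,un((311,300),6,(372,122)),.051))
for p in((128,136),(510,98),(500,482)):print(ray(C,un(p,6,(372,122)),.054))
E
python3 plan.py .537 -.0055 .22 1.571 .537 -.0055 .086 1.571
```

```text
[0.51127956 0.36294333]
[0.48508218 0.33157919]
[0.47943003 0.38881582]
[0.54054932 0.39531846]
t 6.775 grasp [0.5217 0.2647 0.2168] w 0.08021096737215545 F [-0.7  0.2 -0.1] q [ 0.38  0.01  1.83 -0.    1.31 -1.19]
turn [-0.0007 -0.0016  0.    ] shift mm [ -15.3 -270.2   -3. ]
turn [-0.0007 -0.0016  0.    ] shift mm [ -15.5 -270.1  131. ]
```

In the tool's units: -270 mm is -0.45, -260 mm is -0.4333.

Call:
apply_moves([
  [0, 0, 0, -0.005, -0.0917, -0.005, 80],
  [0, 0, 0, -0.01, -0.1917, -0.005, 80],
  [0, 0, 0, -0.015, -0.2833, -0.005, 80],
  [0, 0, 0, -0.02, -0.375, -0.005, 80],
  [0, 0, 0, -0.025, -0.4333, -0.005, 70],
  [0, 0, 0, -0.025, -0.45, -0.005, 60],
  [0, 0, 0, -0.025, -0.45, -0.005, 60],
  [0, 0, 0, -0.025, -0.45, -0.005, 60],
  [0, 0, 0, -0.025, -0.45, -0.005, 60],
])

```text
time_s: 7.9
position: [0.5372, -0.004, 0.2747]
eef_rot: [-0.0, -0.001, 1.0, 0.0]
force: [0.3, -0.5, 0.0]
gripper_width: 0.0601
grip_force: 0.0
```

```bash
python3 plan.py .537 -.0055 .087 1.571;python3 - <<'E'
from geo import *
import cv2
C=cams.calibration('wrist');a=cams.capture('wrist');np.save('C7.npy',C,allow_pickle=True)
cv2.imwrite('pics/wrist7.png',a[:,:,::-1])
R,t=np.array(C['R']),np.array(C['t'])
def pr(X):
    c=R@X+t;return np.array([C['fx']*c[0]/c[2]+C['cx'],C['fy']*c[1]/c[2]+C['cy']])
p=pr(np.array([.537,-.0055,.095]));o=(p-[60,50]).astype(int);print(p,o)
cv2.imwrite('pics/c7.png',cv2.resize(a[o[1]:o[1]+100,o[0]:o[0]+130,::-1],None,fx=5,fy=5,interpolation=cv2.INTER_CUBIC))
E
```

```text
t 7.9 grasp [ 0.5372 -0.004   0.2208] w 0.06012588879820163 F [ 0.3 -0.5  0. ] q [-0.11 -0.11  1.93  0.    1.32 -1.68]
turn [ 0.0002 -0.0003  0.0017] shift mm [  0.2  -1.5 133.8]
[318.10590366 195.96321347] [258 145]
```

View pics/c7.png

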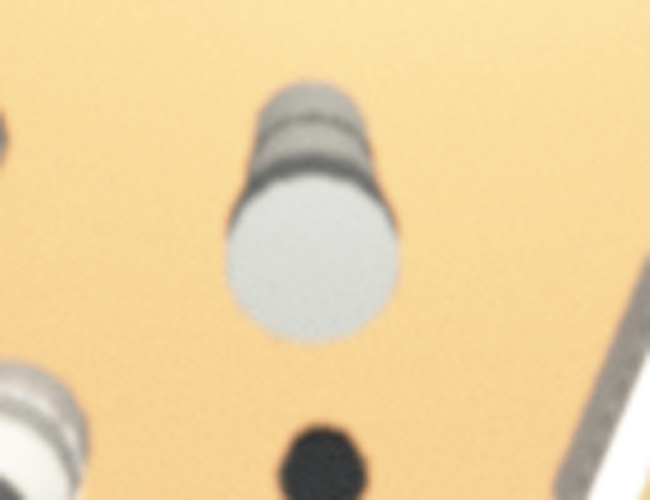

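The tube's cap centre is at (313,258) in the crop, about y -0.0035 and x 0.5375. I descend and grip the cap.

In the tool's units: 134 mm is 0.2233, 105 mm is 0.175.

Call:
apply_moves([
  [0, 0, 0, -0.0008, 0, 0.0917, 60],
  [0, 0, 0, -0.0008, 0, 0.175, 60],
  [0, 0, 0, -0.0008, 0, 0.2233, 60],
  [0, 0, 0, -0.0008, 0, 0.2233, 60],
  [0, 0, 0, -0.0008, 0, 0.2233, 60],
  [0, 0, 0, -0.0008, 0, 0.2233, 24],
  [0, 0, 0, -0.0008, 0, 0.2233, 24],
  [0, 0, 0, -0.0008, 0, 0.2233, 24],
  [0, 0, 0, -0.0008, 0, 0.2233, 24],
  [0, 0, 0, -0.0008, 0, 0.2233, 24],
], squeeze=30)

```text
time_s: 9.2
position: [0.539, -0.0051, 0.1428]
eef_rot: [0.002, -0.0, 1.0, 0.0]
force: [0.0, 1.5, 7.2]
gripper_width: 0.0289
grip_force: 29.4
```

```bash
python3 plan.py .5123 .3633 .24 1.571
```

```text
t 9.2 grasp [ 0.5392 -0.0051  0.0889] w 0.028939574582697015 F [0.  1.5 7.2] q [-0.11  0.04  2.03  0.    1.07 -1.68]
turn [ 0.      0.0034 -0.0001] shift mm [  26.4  368.4 -151.1]
```

In the tool's units: 368 mm is 0.6133, -151 mm is -0.2517.

Call:
apply_moves([
  [0, 0, 0, 0, 0, -0.0833, 24],
  [0, 0, 0, 0, 0, -0.1667, 24],
  [0, 0, 0, 0, 0.025, -0.25, 24],
  [0, 0, 0, 0.0083, 0.1083, -0.2517, 24],
  [0, 0, 0, 0.0167, 0.2, -0.2517, 24],
  [0, 0, 0, 0.0233, 0.2917, -0.2517, 24],
  [0, 0, 0, 0.03, 0.3833, -0.2517, 24],
  [0, 0, 0, 0.035, 0.475, -0.2517, 24],
  [0, 0, 0, 0.04, 0.5583, -0.2517, 24],
  [0, 0, 0, 0.0433, 0.6133, -0.2517, 24],
  [0, 0, 0, 0.0433, 0.6133, -0.2517, 24],
  [0, 0, 0, 0.0433, 0.6133, -0.2517, 24],
])

```text
time_s: 10.7
position: [0.5116, 0.3623, 0.2915]
eef_rot: [-0.0, -0.0, 1.0, -0.0]
force: [-0.7, 0.5, -0.5]
gripper_width: 0.0289
grip_force: 29.9
```

```bash
python3 plan.py .5123 .3633 .155 1.571
```

```text
t 10.7 grasp [0.5116 0.3623 0.2376] w 0.02885163863135744 F [-0.7  0.5 -0.5] q [ 0.53  0.08  1.72 -0.    1.34 -1.04]
turn [-0.0009 -0.0005  0.    ] shift mm [-0.7  1.1 82.6]
```

In the tool's units: 78 mm is 0.13, 50 mm is 0.0833.

Call:
apply_moves([
  [0, 0, 0, -0.0008, 0.0017, 0.0833, 24],
  [0, 0, 0, -0.0008, 0.0017, 0.13, 24],
  [0, 0, 0, -0.0008, 0.0017, 0.13, 24],
  [0, 0, 0, -0.0008, 0.0017, 0.13, 24],
  [0, 0, 0, -0.0008, 0.0017, 0.13, 24],
  [0, 0, 0, -0.0008, 0.0017, 0.13, 24],
])

```text
time_s: 11.45
position: [0.5128, 0.3641, 0.2156]
eef_rot: [0.001, -0.0, 1.0, 0.001]
force: [-0.2, 0.0, -0.0]
gripper_width: 0.0288
grip_force: 29.9
```

Run:
```python
import cv2,numpy as np
from cell import cams,status
for i in range(3):print(status.get_state()['position']) if i==0 else None
C=cams.calibration('wrist');np.save('C8.npy',C,allow_pickle=True)
w=cams.capture('wrist')[:,:,::-1];s=cams.capture('side')[:,:,::-1]
cv2.imwrite('pics/w8.png',w);cv2.imwrite('pics/s8.png',s)
a=cv2.resize(w[110:310,220:420],(600,600),interpolation=cv2.INTER_CUBIC)
b=cv2.resize(s[60:180,230:270],(200,600),interpolation=cv2.INTER_CUBIC)
cv2.imwrite('pics/c8.png',np.hstack([a,b]))
```

```text
[0.51282767 0.36413771 0.21561597]
```

View pics/c8.png

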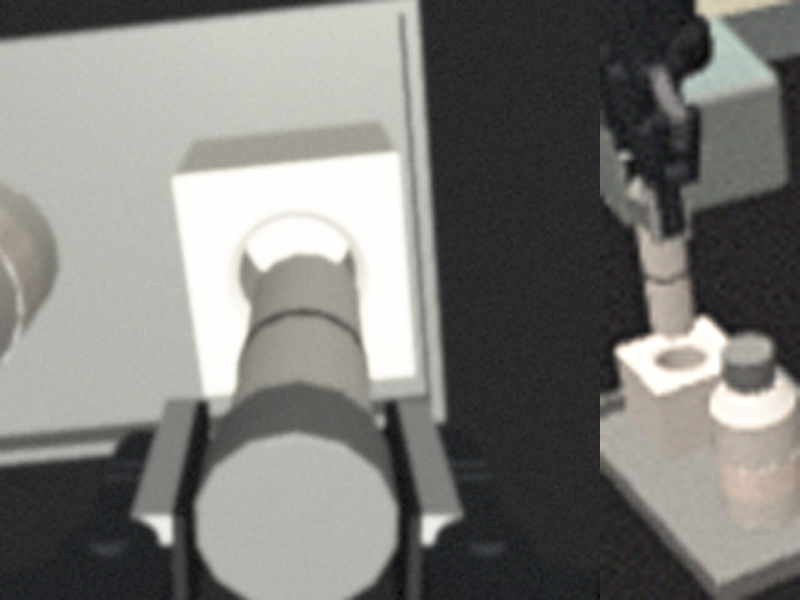

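The tube hangs upright, with its foot (303,252) in front of the bore mouth (302,211 at its near edge). Next I compute the offset.

```bash
python3 - <<'E'
from geo import *
C=np.load('C8.npy',allow_pickle=True).item();u=lambda p:un(p,3,(220,110))
print('bore',ray(C,u((302,211)),.054)+[.0185,0],ray(C,u((237,268)),.054),ray(C,u((367,268)),.054))
print('foot',ray(C,u((303,252)),.0728)+[.013,0])
print('cap',ray(C,u((297,518)),.0728+.095))
for p in((172,178),(400,152),(416,378)):print(ray(C,u(p),.054))
E
python3 plan.py .5123 .3633 .1029 1.571
```

```text
bore [0.5131539  0.36456116] [0.50978478 0.34782213] [0.50982967 0.38131711]
foot [0.51271031 0.36469047]
cap [0.51035391 0.36319435]
[0.48610016 0.33206194]
[0.47959772 0.38884236]
[0.54082531 0.39510567]
t 11.55 grasp [0.5126 0.3641 0.1609] w 0.02854455773426884 F [-0.4  0.2 -0.5] q [ 0.53  0.15  1.78 -0.    1.21 -1.04]
turn [0.0007 0.0012 0.    ] shift mm [ 0.3 -0.8 58. ]
```

The foot is aligned with the bore to within about 1 mm, so I insert it.

In the tool's units: 57 mm is 0.095, 54 mm is 0.09.

Call:
apply_moves([
  [0, 0, 0, 0, 0, 0.0167, 24],
  [0, 0, 0, 0, 0, 0.03, 24],
  [0, 0, 0, 0, 0, 0.0433, 24],
  [0, 0, 0, 0, 0, 0.06, 24],
  [0, 0, 0, 0, 0, 0.0767, 24],
  [0, 0, 0, 0, 0, 0.09, 24],
  [0, 0, 0, 0, 0, 0.095, 24],
  [0, 0, 0, 0, 0, 0.095, 24],
  [0, 0, 0, 0, 0, 0.095, 24],
])

```text
time_s: 12.68
position: [0.5125, 0.364, 0.1574]
eef_rot: [0.0, -0.0, 1.0, 0.0]
force: [0.7, -0.1, 0.0]
gripper_width: 0.029
grip_force: 29.9
```

```bash
python3 plan.py .5123 .3633 .1009 1.571
```

```text
t 12.675 grasp [0.5125 0.3641 0.1035] w 0.02896788733926837 F [ 0.7 -0.1  0. ] q [ 0.53  0.21  1.82  0.    1.12 -1.04]
turn [0.0004 0.0007 0.    ] shift mm [ 0.2 -0.8  2.6]
```

In the tool's units: -120 mm is -0.2, -90 mm is -0.15.

Call:
apply_moves([
  [0, 0, 0, 0, 0, 0.0033, 24],
  [0, 0, 0, 0, 0, 0.005, 24],
  [0, 0, 0, 0, 0, 0.005, 24],
  [0, 0, 0, 0, 0, 0.005, 45],
  [0, 0, 0, 0, 0, 0.005, 55],
  [0, 0, 0, 0, 0, 0.005, 55],
  [0, 0, 0, 0, 0, 0.005, 55],
  [0, 0, 0, 0, 0, -0.0667, 55],
  [0, 0, 0, 0, 0, -0.15, 55],
  [0, 0, 0, 0, 0, -0.2, 70],
  [0, 0, 0, 0, 0, -0.2, 70],
  [0, 0, 0, 0, 0, -0.2, 70],
])

```text
time_s: 14.18
position: [0.5117, 0.3636, 0.2755]
eef_rot: [-0.001, -0.0, 1.0, -0.001]
force: [0.1, 0.3, -1.0]
gripper_width: 0.0699
grip_force: 0.0
```

```bash
python3 look.py 9 wrist side; python3 plan.py .471 .0814 .20 1.571 .471 .0814 .040 1.571
python3 - <<'E'
import cv2,numpy as np
w=cv2.imread('pics/wrist9.png');s=cv2.imread('pics/side9.png')
a=cv2.resize(w[100:260,180:460],(787,450))[:, :500]
b=cv2.resize(s[100:190,230:290],(300,450),interpolation=cv2.INTER_CUBIC)
cv2.imwrite('pics/c9.png',np.hstack([a,b]))
E
```

```text
14.275 [0.51144698 0.36341913 0.27439673] [-1.69775860e-03 -1.07868529e-04  9.99998040e-01 -1.01269061e-03] 0.0539
t 14.275 grasp [0.5113 0.3633 0.2205] w 0.07018938141745092 F [ 1.   0.2 -0.1] q [ 0.53  0.1   1.73 -0.    1.32 -1.04]
turn [-0.002  -0.0034  0.    ] shift mm [  40.3 -281.9   21.2]
turn [-0.002  -0.0034  0.    ] shift mm [  39.7 -281.5  181.2]
```

View pics/c9.png

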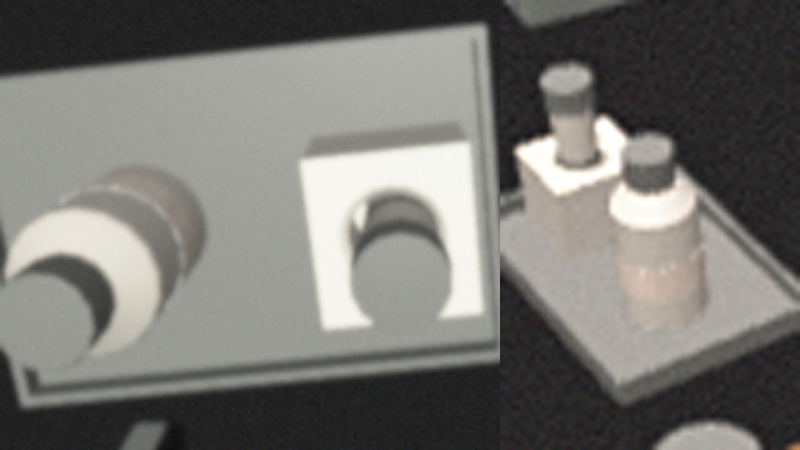

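The tube is upright in the bore with its cap just above the block, and the bottle is standing. On to the jar.

In the tool's units: -282 mm is -0.47, -270 mm is -0.45.

Call:
apply_moves([
  [0, 0, 0, 0.0133, -0.0917, 0, 85],
  [0, 0, 0, 0.0267, -0.1917, 0, 85],
  [0, 0, 0, 0.04, -0.2833, 0.0083, 85],
  [0, 0, 0, 0.0533, -0.375, 0.0167, 85],
  [0, 0, 0, 0.0667, -0.45, 0.035, 85],
  [0, 0, 0, 0.0667, -0.47, 0.035, 85],
  [0, 0, 0, 0.0667, -0.47, 0.035, 85],
  [0, 0, 0, 0.0667, -0.47, 0.035, 85],
  [0, 0, 0, 0.0667, -0.47, 0.035, 85],
])

```text
time_s: 15.4
position: [0.4726, 0.0829, 0.2561]
eef_rot: [0.0, -0.001, 1.0, 0.0]
force: [-0.2, 0.7, -0.5]
gripper_width: 0.085
grip_force: 0.0
```

```bash
python3 plan.py .471 .0814 .040 1.571
python3 - <<'E'
from geo import *
C=cams.calibration('side');R,t=np.array(C['R']),np.array(C['t'])
for z in(.107,.112):
    c=R@np.array([.5123,.3633,z])+t;print((C['fx']*c[0]/c[2]+C['cx']-230)*5+500,(C['fy']*c[1]/c[2]+C['cy']-100)*5)
E
```

```text
t 15.4 grasp [0.4726 0.0829 0.2022] w 0.0849763480082263 F [-0.2  0.7 -0.5] q [ 0.06 -0.23  2.07  0.    1.3  -1.51]
turn [0.0002 0.0002 0.0017] shift mm [  1.6  -1.5 162.2]
566.3952009474458 77.61486606029493
565.2502594101996 70.23838276950983
```

The tube height matches the bottomed position. I grip the jar.

In the tool's units: 162 mm is 0.27, 150 mm is 0.25.

Call:
apply_moves([
  [0, 0, 0, 0.0017, -0.0017, 0.1, 85],
  [0, 0, 0, 0.0017, -0.0017, 0.1917, 85],
  [0, 0, 0, 0.0017, -0.0017, 0.25, 85],
  [0, 0, 0, 0.0017, -0.0017, 0.27, 85],
  [0, 0, 0, 0.0017, -0.0017, 0.27, 85],
  [0, 0, 0, 0.0017, -0.0017, 0.27, 45],
  [0, 0, 0, 0.0017, -0.0017, 0.27, 45],
  [0, 0, 0, 0.0017, -0.0017, 0.27, 45],
  [0, 0, 0, 0.0017, -0.0017, 0.27, 45],
  [0, 0, 0, 0.0017, -0.0017, 0.27, 45],
], squeeze=40)

```text
time_s: 16.65
position: [0.473, 0.0811, 0.0963]
eef_rot: [0.002, -0.0, 1.0, 0.0]
force: [-1.4, 1.8, 6.2]
gripper_width: 0.057
grip_force: 43.0
```

```bash
python3 plan.py .5145 -.246 .20 1.571
```

```text
t 16.65 grasp [0.4732 0.0811 0.0424] w 0.05699795202988903 F [-1.4  1.8  6.2] q [ 0.06 -0.02  2.18  0.    0.98 -1.51]
turn [ 0.0005  0.0043 -0.    ] shift mm [ -41.9 -327.  -157.6]
```

In the tool's units: -327 mm is -0.545, -157 mm is -0.2617.

Call:
apply_moves([
  [0, 0, 0, 0, 0, -0.0833, 45],
  [0, 0, 0, 0, 0, -0.1667, 45],
  [0, 0, 0, 0, -0.0333, -0.2333, 45],
  [0, 0, 0, -0.0167, -0.1167, -0.2617, 45],
  [0, 0, 0, -0.0333, -0.2083, -0.2617, 45],
  [0, 0, 0, -0.0467, -0.3, -0.2617, 45],
  [0, 0, 0, -0.06, -0.3917, -0.2617, 45],
  [0, 0, 0, -0.07, -0.4833, -0.2617, 45],
  [0, 0, 0, -0.07, -0.545, -0.2617, 45],
  [0, 0, 0, -0.07, -0.545, -0.2617, 45],
  [0, 0, 0, -0.07, -0.545, -0.2617, 45],
  [0, 0, 0, -0.07, -0.545, -0.2617, 45],
])

```text
time_s: 18.15
position: [0.5133, -0.245, 0.251]
eef_rot: [0.0, -0.001, 1.0, 0.0]
force: [-0.4, -0.4, -0.7]
gripper_width: 0.0568
grip_force: 43.3
```

```bash
python3 plan.py .5145 -.246 .0475 1.571
```

```text
t 18.15 grasp [ 0.5133 -0.245   0.1971] w 0.05682269355672131 F [-0.4 -0.4 -0.7] q [-0.54 -0.02  1.89  0.    1.27 -2.11]
turn [0.0001 0.0001 0.0013] shift mm [ -1.1  -1.  149.6]
```

In the tool's units: 152 mm is 0.2533, 149 mm is 0.2483.

Call:
apply_moves([
  [0, 0, 0, -0.0017, -0.0017, 0.0917, 45],
  [0, 0, 0, -0.0017, -0.0017, 0.1833, 45],
  [0, 0, 0, -0.0017, -0.0017, 0.2333, 45],
  [0, 0, 0, -0.0017, -0.0017, 0.2483, 45],
  [0, 0, 0, -0.0017, -0.0017, 0.25, 45],
  [0, 0, 0, -0.0017, -0.0017, 0.2517, 45],
  [0, 0, 0, -0.0017, -0.0017, 0.2533, 45],
  [0, 0, 0, -0.0017, -0.0017, 0.2533, 45],
])

```text
time_s: 19.15
position: [0.515, -0.2473, 0.1003]
eef_rot: [0.001, -0.0, 1.0, -0.0]
force: [-1.6, 2.0, 7.2]
gripper_width: 0.0565
grip_force: 43.9
```

Contact at the expected height. I release and go up.

In the tool's units: -155 mm is -0.2583, -105 mm is -0.175.

Call:
apply_moves([
  [0, 0, 0, 0, 0, 0, 70],
  [0, 0, 0, 0, 0, 0, 80],
  [0, 0, 0, 0, 0, 0, 80],
  [0, 0, 0, 0, 0, 0, 80],
  [0, 0, 0, 0, 0, -0.0833, 80],
  [0, 0, 0, 0, 0, -0.175, 80],
  [0, 0, 0, 0, 0, -0.2583, 80],
  [0, 0, 0, 0, 0, -0.2583, 80],
  [0, 0, 0, 0, 0, -0.2583, 80],
])

```text
time_s: 20.27
position: [0.5141, -0.2469, 0.2534]
eef_rot: [-0.0, -0.0, 1.0, 0.0]
force: [-0.7, -0.2, -1.1]
gripper_width: 0.0802
grip_force: 0.0
```

```bash
python3 look.py 10 top; python3 plan.py .601 .0822 .20 1.26
```

```text
20.325 [ 0.51366531 -0.24673196  0.25224094] [-1.15371321e-03 -7.30104792e-05  9.99999087e-01  6.99135323e-04] 0.0539
t 20.325 grasp [ 0.5135 -0.2467  0.1983] w 0.08025980081732875 F [ 0.1  0.6 -0. ] q [-0.54 -0.01  1.88  0.    1.28 -2.11]
turn [ 0.001  -0.0025  0.3109] shift mm [-87.5 328.8  -1.4]
```

In the tool's units: 329 mm is 0.5483, 320 mm is 0.5333, 0.18 rad is 0.0573.

Call:
apply_moves([
  [0, 0, 0.0191, -0.025, 0.0917, -0.0083, 62],
  [0, 0, 0.0382, -0.05, 0.1917, -0.0083, 62],
  [0, 0, 0.0573, -0.075, 0.2833, -0.0083, 62],
  [0, 0, 0.0764, -0.1, 0.375, -0.0083, 62],
  [0, 0, 0.0955, -0.125, 0.4667, -0.0083, 62],
  [0, 0, 0.099, -0.1458, 0.5333, -0.0033, 62],
  [0, 0, 0.099, -0.1458, 0.5483, -0.0033, 62],
  [0, 0, 0.099, -0.1458, 0.5483, -0.0033, 62],
  [0, 0, 0.099, -0.1458, 0.5483, -0.0033, 62],
  [0, 0, 0.099, -0.1458, 0.5483, -0.0033, 62],
])

```text
time_s: 21.58
position: [0.6017, 0.0806, 0.2559]
eef_rot: [-0.0, 0.156, 0.988, -0.0]
force: [0.2, 0.4, -0.1]
gripper_width: 0.0623
grip_force: 0.0
```

```bash
python3 look.py 11 wrist; python3 plan.py .601 .0822 .026 1.26
python3 - <<'E'
import cv2,numpy as np
a=cv2.imread('pics/top10.png')[195:262,388:470];w=cv2.imread('pics/wrist11.png')[100:340,160:480]
cv2.imwrite('pics/c11.png',np.hstack([cv2.resize(w,(560,420)),cv2.resize(a,(240,420),interpolation=cv2.INTER_CUBIC)]))
E
```

```text
21.625 [0.6017214  0.08078881 0.25600721] [ 5.85524010e-05  1.55533234e-01  9.87830656e-01 -6.28574341e-05] 0.0539
t 21.625 grasp [0.6017 0.0808 0.2021] w 0.06205309854222063 F [-1.6 -0.  -0.4] q [ 0.05  0.06  1.8  -0.    1.28 -1.21]
turn [-0.0001  0.0001 -0.0015] shift mm [  1.2   1.1 176.1]
```

View pics/c11.png

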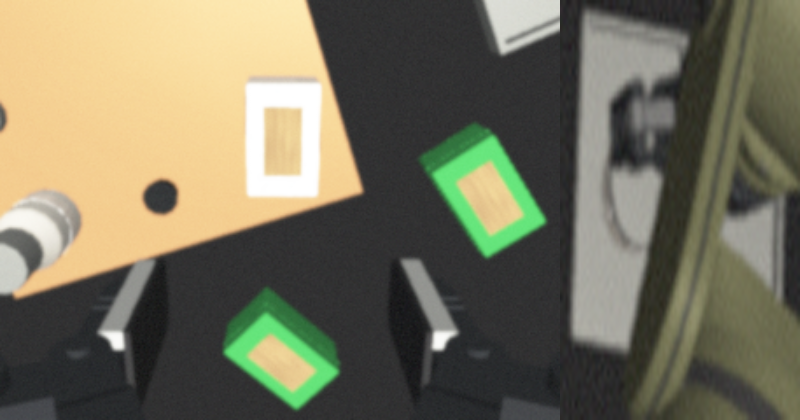

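The white box is aligned with the tool, its label centred at (283,142). The green boxes lie outside the finger path.

Run:
```python
from geo import *
print(ray(cams.calibration('wrist'),un((283,139),1.75,(160,100)),.032))
```

```text
[0.59953518 0.08311705]
```

In the tool's units: 176 mm is 0.2933, 172 mm is 0.2867.

Call:
apply_moves([
  [0, 0, 0, 0.0025, 0.0017, 0.1, 62],
  [0, 0, 0, 0.0025, 0.0017, 0.1917, 62],
  [0, 0, 0, 0.0025, 0.0017, 0.2583, 62],
  [0, 0, 0, 0.0025, 0.0017, 0.2867, 62],
  [0, 0, 0, 0.0025, 0.0017, 0.2933, 62],
  [0, 0, 0, 0.0025, 0.0017, 0.2933, 62],
  [0, 0, 0, 0.0025, 0.0017, 0.2933, 30],
  [0, 0, 0, 0.0025, 0.0017, 0.2933, 30],
  [0, 0, 0, 0.0025, 0.0017, 0.2933, 30],
  [0, 0, 0, 0.0025, 0.0017, 0.2933, 30],
  [0, 0, 0, 0.0025, 0.0017, 0.2933, 30],
], squeeze=35)

```text
time_s: 23.0
position: [0.6021, 0.0834, 0.0821]
eef_rot: [0.002, 0.155, 0.988, 0.0]
force: [-0.7, -0.3, 6.0]
gripper_width: 0.039
grip_force: 38.0
```

```bash
python3 plan.py .5005 -.345 .20 1.43
```

```text
t 23.0 grasp [0.6023 0.0834 0.0282] w 0.039011379281953036 F [-0.7 -0.3  6. ] q [ 0.05  0.26  1.89 -0.    0.98 -1.21]
turn [ 0.0009  0.0034 -0.1699] shift mm [ -34.7 -438.8 -172.2]
```

In the tool's units: -439 mm is -0.7317, -172 mm is -0.2867, -0.17 rad is -0.0541.

Call:
apply_moves([
  [0, 0, 0, 0, 0, -0.0917, 30],
  [0, 0, 0, 0, 0, -0.1917, 30],
  [0, 0, 0, 0, -0.0333, -0.275, 30],
  [0, 0, -0.0159, -0.01, -0.125, -0.2867, 30],
  [0, 0, -0.0318, -0.02, -0.225, -0.2867, 30],
  [0, 0, -0.0541, -0.03, -0.325, -0.2867, 30],
  [0, 0, -0.0541, -0.04, -0.425, -0.2867, 30],
  [0, 0, -0.0541, -0.05, -0.525, -0.2867, 30],
  [0, 0, -0.0541, -0.0583, -0.625, -0.2867, 30],
  [0, 0, -0.0541, -0.0583, -0.7317, -0.2867, 30],
  [0, 0, -0.0541, -0.0583, -0.7317, -0.2867, 30],
  [0, 0, -0.0541, -0.0583, -0.7317, -0.2867, 30],
])

```text
time_s: 24.5
position: [0.4995, -0.3451, 0.2516]
eef_rot: [-0.0, 0.071, 0.997, 0.0]
force: [-0.3, 1.7, -0.5]
gripper_width: 0.0392
grip_force: 37.1
```

```bash
python3 plan.py .5005 -.345 .0335 1.43
```

```text
t 24.5 grasp [ 0.4995 -0.3451  0.1977] w 0.039183205432718464 F [-0.3  1.7 -0.5] q [-0.69  0.07  1.8   0.    1.27 -2.12]
turn [ 0.0009 -0.0004 -0.0007] shift mm [-1.100e+00  1.000e-01  1.642e+02]
```

In the tool's units: 166 mm is 0.2767, 165 mm is 0.275.

Call:
apply_moves([
  [0, 0, 0, -0.0017, 0, 0.0917, 30],
  [0, 0, 0, -0.0017, 0, 0.1833, 30],
  [0, 0, 0, -0.0017, 0, 0.25, 30],
  [0, 0, 0, -0.0017, 0, 0.2667, 30],
  [0, 0, 0, -0.0017, 0, 0.2717, 30],
  [0, 0, 0, -0.0017, 0, 0.275, 30],
  [0, 0, 0, -0.0017, 0, 0.2767, 30],
  [0, 0, 0, -0.0017, 0, 0.2767, 30],
])

```text
time_s: 25.5
position: [0.5011, -0.3459, 0.087]
eef_rot: [0.001, 0.07, 0.998, -0.001]
force: [1.1, 0.3, 0.0]
gripper_width: 0.0389
grip_force: 37.1
```

In the tool's units: -180 mm is -0.3, 1.5 mm is 0.0025.

Call:
apply_moves([
  [0, 0, 0, 0, 0, 0.0017, 30],
  [0, 0, 0, 0, 0, 0.0025, 30],
  [0, 0, 0, 0, 0, 0.0025, 30],
  [0, 0, 0, 0, 0, 0.0025, 45],
  [0, 0, 0, 0, 0, 0.0025, 49],
  [0, 0, 0, 0, 0, 0.0025, 49],
  [0, 0, 0, 0, 0, 0.0025, 49],
  [0, 0, 0, 0, 0, -0.05, 49],
  [0, 0, 0, 0, 0, -0.15, 49],
  [0, 0, 0, 0, 0, -0.25, 49],
  [0, 0, 0, 0, 0, -0.3, 49],
])

```text
time_s: 26.88
position: [0.5017, -0.3463, 0.2707]
eef_rot: [0.003, 0.07, 0.998, -0.002]
force: [-0.1, 0.0, 0.7]
gripper_width: 0.0494
grip_force: 0.0
```

In the tool's units: 345 mm is 0.575, 300 mm is 0.5.

Call:
apply_moves([
  [0, 0, 0, -0.0667, 0.1, -0.0667, 49],
  [0, 0, 0, -0.1, 0.2, -0.1333, 49],
  [0, 0, 0, -0.1, 0.3, -0.1333, 49],
  [0, 0, 0, -0.1, 0.4, -0.1333, 49],
  [0, 0, 0, -0.1, 0.5, -0.1333, 49],
  [0, 0, 0, -0.1, 0.575, -0.1333, 49],
  [0, 0, 0, -0.1, 0.575, -0.1333, 49],
  [0, 0, 0, -0.1, 0.575, -0.1333, 49],
  [0, 0, 0, -0.1, 0.575, -0.1333, 49],
])

```text
time_s: 28.0
position: [0.6084, -0.0137, 0.3457]
eef_rot: [-0.0, 0.071, 0.997, -0.0]
force: [-0.6, -0.2, -0.2]
gripper_width: 0.0492
grip_force: 0.0
```

```bash
python3 look.py 12 side
python3 - <<'E'
import cv2
cv2.imwrite('pics/c12.png',cv2.resize(cv2.imread('pics/side12.png')[90:380,200:440],None,fx=2,fy=2,interpolation=cv2.INTER_CUBIC))
E
```

```text
28.05 [ 0.60846676 -0.01382213  0.34580028] [-9.09036999e-05  7.13896115e-02  9.97448498e-01 -9.45923040e-05] 0.0539
```

View pics/c12.png

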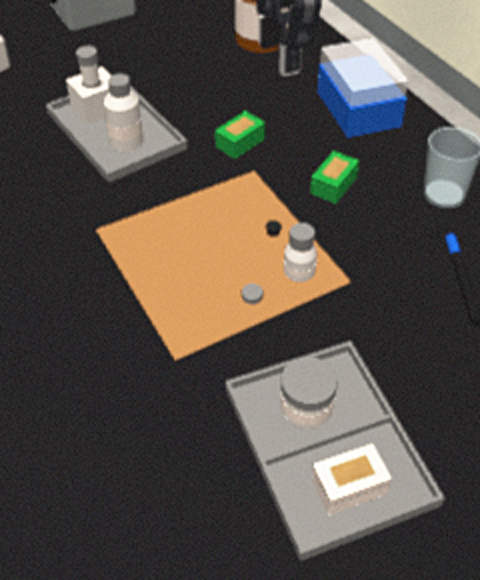

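The picture shows everything in place: jar at (308,392) and box at (352,476), one per compartment; tall bottle at (122,112); tube at (88,75) in the bore; short bottle at (300,252) where it started. The arm is clear of everything.

```bash
python3 -c "
from cell import ticket;print(ticket.job_done())"
```

```text
the job is handed in; nothing more can be done
None
```

I made up both kits and handed the job in at about 28 s of robot time. The last picture shows every item in its place and the short bottle where it started; the hand-in gave no verdict.

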